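# Roll the specimen tube into the reader's cradle and start the reading

### The arm

A 6-joint arm with a two-finger parallel gripper is mounted at the origin on the work surface. World frame = base frame: x ahead of the robot, y to its left, z up, the work surface at z = 0. Lengths are in m, angles in rad, forces in N, time in s.
With the tool pointing down it reaches from about 0.275 to 1 m from the base axis. Payload 8.4 kg.
Tool frame: the origin (TCP) lies at the very end of the fingers, on their centre line; the grasp point (between the pads) lies 19 mm behind it; y points along the fingers, z is the direction in which the jaws open and shut, and the axes are right-handed (so a half turn about y gives the same grasp; the last joint's range is limited). The gripper opens to 85 mm and grips with 20 to 120 N. Pads are 22 mm wide; open, the fingers measure 114 mm over their backs; the gripper's body (76 mm by 85 mm) begins 54 mm behind the grasp point. The pads swing forward as they close: fully open they stand 13 mm farther back than shut.
Start: joints at [-1.294, 0.353, 1.633, -0, 1.155, -0.002], TCP at [0.172, -0.601, 0.231] pointing down, gripper open.
Joint ranges: [-2.63, 2.63], [-0.92, 2.1], [0.06, 2.66], [-1.3, 4.44], [0, 2.69], [-3.02, 3.02]. Speed limits (rad/s): [2.22, 2.22, 2.79, 3.14, 3.14, 3.14].

### API

Orientations are given as [roll, pitch, yaw] about the fixed x, y, z axes, in that order (R = Rz(yaw) Ry(pitch) Rx(roll)).
In Python, from station import manip, capture, calibration gives the robot as it stands. Calls block until the motion is done:
- manip.move_ptp(position, orientation): joint-space move of the TCP to a pose.
- manip.line_to(position, speed=0.15, rot=None, threshold=None): straight line of the TCP; rot=None keeps the orientation; speed is the mean speed in m/s. With threshold (N) it stops when the force on the tool has changed by that much, and returns True; else False.
- manip.move_joints(angles): joint-space move.
- manip.release() and manip.clamp(): open the fingers fully, or close them until they stop; the grip force is fixed at half the most.
- manip.dwell(seconds).
- manip.inverse_kinematics(position, orientation): joint angles nearest the present ones, or None.
- capture(name): name is "side" or "top" or "wrist"; returns the picture (400x640x3 uint8, red, green, blue); there is no depth.
- calibration(name): a dict with "fov_y" (degrees; the focal length in pixels is half the picture's height over the tangent of half this angle, whatever the lens; pixels are square), "cx", "cy" (the principal point, pixels), "origin" and "orientation" of the camera in the world; the wrist camera has in their place "hand_eye" (4x4, takes a point from camera to tool coordinates, whose origin is the TCP and whose axes are the tool frame's). Camera axes: x right, y up, looking along -z (the intrinsics and any distortion apply to the point x, -y, -z); pixel columns grow to the right and rows downward; lengths in m; the calibration is good to about 2 mm. A picture is of the moment at which its call begins: read the wrist's pose just before it. calibration takes no time and is no camera call.
A pose or a line that the arm cannot do raises manip.Unreachable and nothing moves.
- manip.job_done(): hands the job in, once; it reports no verdict.
Readings, each from a call of its own:
- manip.read_t(): time.
- manip.read_qpos(): joint angles.
- manip.read_qvel(): joint speeds.
- manip.read_joint_torque(): joint torques, N m.
- manip.read_ee_pos(): TCP position.
- manip.read_tcp_rot(): TCP orientation.
- manip.read_wrist_force(): force on the tool from outside, world axes, zero at the start.
- manip.read_ft_torque(): the same for the moment, N m.
- manip.read_finger_gap(): opening from 0.0 (shut) to 1.0 (fully open).
Only numpy, scipy, OpenCV 4.12 (cv2) and the standard library are available. Lean on these libraries where they do the work, as an engineer would, in place of code of your own. Each camera call takes 0.05 s, during which the arm holds its last target.

### The job

Roll the wide specimen tube that lies on the bench along on its side, pushing it with the fingers, up the reader's little ramp and over its crest until it lies still in the V-shaped cradle, in line with the groove and roughly centred along it. Only then push the reader's start button down with a fingertip and let go. Do not pick the tube up at any time, and leave everything else on the bench where it stands.

Things in the scene. Friction and masses are not known exactly. Their poses are not given: they have to be found in the camera images.
- tube_center (a point): Centre of the loose specimen tube lying on the bench before the ramp: a plain cylinder, 40 mm diameter over all its 130 mm length, 0.1 to 0.2 kg, frosted white with a paper label; the 26 mm at its -x end is a ribbed blue cap of the same diameter. Point 20 mm above the bench. x is the tube's axis; y, z turn as it rolls. It starts up to 0.25 rad askew to the groove.
- reader: Tube reader, fixed to the bench. Origin at bench height under the bottom line of its V groove, half-way along; z up. The groove runs along x, 120 mm long; both walls slope 35 degrees, the far one up to 28 mm high at y = +40. The tube comes in along +y, from y = -150 to -250 mm; when home its centre is at y = 0, z = 24 mm. White housing behind: y = +37 to +112 mm, 50 mm high.
- crest (a point): Middle of the crest of the reader's aluminium entry ramp, 12 mm above the bench, at y = -17 mm in the reader's frame. The ramp rises evenly to it from the bench at y = -80 mm and is 120 mm wide; beyond the crest the near wall of the V drops to bench height at y = 0. Axes as the reader's.
- start_top (a point): Centre of the top face of the start button: plain grey, round, 26 mm diameter, in a black collar on top of the reader's housing, at x = +20, y = +76.5 mm in the reader's frame. It is pressed straight down.
- start (a joint): Travel of the start button in m: 0 = up, 0.006 = fully down (a spring, about 4 N there). Pressed means beyond 0.004; it springs back when let go.
- vial: Bystander: small amber vial with a black cap, 26 mm diameter, 48 mm high, standing; origin at the centre of its underside. It stands beside the tube's way. Leave alone.
- jar: Bystander: squat white jar, 42 mm diameter, 42 mm high, standing; origin at the centre of its underside. It stands beside the tube's way. Leave alone.
- boat: Bystander: small open white plastic dish, 55 x 55 mm, 18 mm high; origin at the centre of its underside. It stands beside the tube's way. Leave alone.
- reagent: Bystander: amber reagent bottle, 76 mm diameter, 160 mm high, standing at the robot's right; origin at the centre of its underside. Leave alone.
Not all that is in view belongs to the job. Several things look just like the part that bears tube_center: the one meant starts farthest from the robot's base.

How it is judged:
On the way, in this order (a step that is already met when the one before it is completed fails the run):
1. the tube lies at rest in the V of the cradle (x of tube_center in the frame of reader between -0.03 and 0.03 m and y of tube_center in the frame of reader between -0.006 and 0.006 m and height (world z) of tube_center between 0.02 and 0.029 m and angle between the x axis of tube_center and the x axis of reader, either way round below 0.08 rad and linear speed of tube below 0.02 m/s), for 0.3 s.
2. the start button is pressed down (value of joint start above 0.004 m), for 0.05 s.
At the end, for the whole second after the job is handed in: Tube at rest in the V: centre within 6 mm of the groove line, 20 to 29 mm above the bench, within 30 mm of the groove's middle, axis within 0.08 rad of it. Start button pressed over 4 mm after the tube came to rest there, and up again. Bystanders not moved 15 mm or tipped (all of step 1 and value of joint start below 0.002 m); the robot touches nothing.
It fails at once if the tube is lifted: its centre rises more than 40 mm above the bench (height (world z) of tube_center above 0.04 m).
It fails at once if the tube is lifted off the bench before the ramp (height (world z) of tube_center above 0.027 m and y of tube_center in the frame of reader below -0.1 m).
It fails at once if the button is pressed while the tube is not in the cradle (value of joint start above 0.003 m and not (x of tube_center in the frame of reader between -0.03 and 0.03 m and y of tube_center in the frame of reader between -0.006 and 0.006 m and height (world z) of tube_center between 0.02 and 0.029 m and angle between the x axis of tube_center and the x axis of reader, either way round below 0.08 rad)).
It fails at once if a bystander (vial, jar, dish or reagent bottle) is moved 15 mm or tipped (distance of any of vial, jar, boat, reagent from where it was at the start of the episode above 0.015 m or angle between any of vial, jar, boat, reagent's own z axis and vertical above 0.3 rad).
It also fails if it takes over 61 s, if anything falls off the work surface, if the arm or the gripper's body presses on something with over 40 N, if the wrist force passes 120 N, or if a joint passes its speed limit or range.

## Working session

There is one attempt and no reset: what is moved stays moved. The work goes in short steps, each a Python script; the robot and the scene stay as the last script left them, time stands still between calls to the robot, and variables do not carry over. Pictures are saved under pics/ and viewed, and the job is handed in when it is done.

```bash
ls; mkdir -p pics; python3 - <<'E'
from station import manip, capture, calibration
import cv2
for n in("side","top","wrist"):
    c=calibration(n);print(n,c)
    cv2.imwrite(f"pics/{n}0.png",capture(n)[:,:,::-1])
print(manip.read_t(),manip.read_ee_pos(),manip.read_tcp_rot(),manip.read_finger_gap())
E
```

```text
pics
side {'fov_y': 45.48856143712263, 'cx': 319.5451809056071, 'cy': 201.48562089406758, 'origin': array([0.14433435, 0.90090715, 0.96955925]), 'orientation': array([ 0.87983702,  0.02017261, -2.85629449])}
top {'fov_y': 57.52174938621572, 'cx': 310.73291490204315, 'cy': 196.3557273548995, 'origin': array([ 0.28223563, -0.11635383,  1.19994559]), 'orientation': array([ 0.18896385, -0.01996419, -1.57316893])}
wrist {'fov_y': 67.33849778520789, 'cx': 323.5657584629424, 'cy': 199.3180997498044, 'hand_eye': array([[ 5.11067418e-04, -9.54616166e-01, -2.97838403e-01,
        -7.57130111e-02],
       [-8.61603119e-04,  2.97837911e-01, -9.54616067e-01,
        -1.42505985e-01],
       [ 9.99999498e-01,  7.44491666e-04, -6.70285014e-04,
         3.01398335e-05],
       [ 0.00000000e+00,  0.00000000e+00,  0.00000000e+00,
         1.00000000e+00]])}
0.15 [ 0.17188181 -0.60051404  0.23073124] [-1.57189259e+00 -2.71861601e-05 -2.86276276e+00] 1.0034937267056812
```

View pics/side0.png

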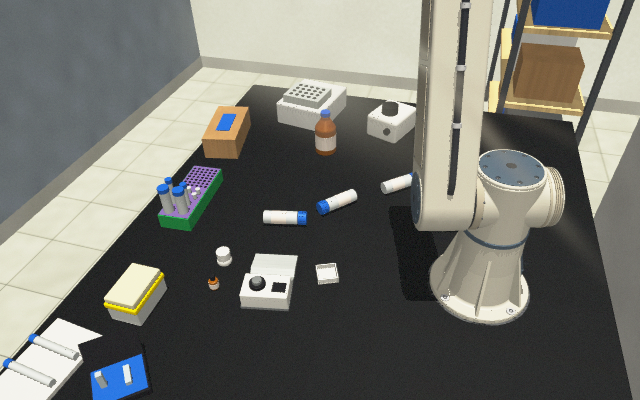

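View pics/top0.png

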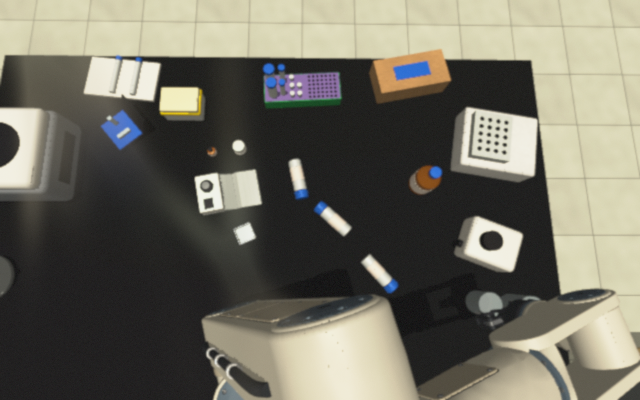

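View pics/wrist0.png

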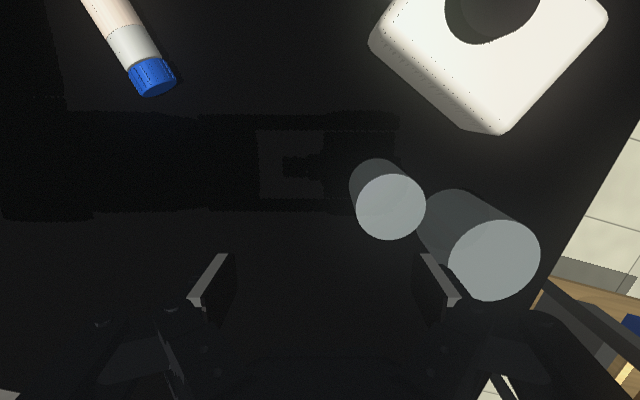

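The top view shows the target tube at about (298,179), farthest from the base. The reader is at (228,191) with its ramp on the right, facing the tube. A decoy tube lies behind at (333,219), and the vial, jar and dish are beside the path. Next I'll measure on enlarged crops.

```bash
cat > h.py <<'E'
import numpy as np, cv2
from scipy.spatial.transform import Rotation as R
from station import manip, capture, calibration
def cam(name,pos=None,rot=None):
    c=calibration(name)
    if name=="wrist":
        T=np.eye(4);T[:3,:3]=R.from_euler('xyz',rot).as_matrix();T[:3,3]=pos
        T=T@c['hand_eye'];o,M=T[:3,3],T[:3,:3]
    else: o,M=np.array(c['origin']),R.from_euler('xyz',c['orientation']).as_matrix()
    f=200/np.tan(np.radians(c['fov_y']/2))
    return o,M,f,c['cx'],c['cy']
def ray(C,uv,z):
    o,M,f,cx,cy=C
    d=M@np.array([(uv[0]-cx)/f,-(uv[1]-cy)/f,-1])
    return o+d*(z-o[2])/d[2]
def proj(C,p):
    o,M,f,cx,cy=C
    q=M.T@(np.asarray(p)-o); return np.array([cx+f*q[0]/-q[2],cy-f*q[1]/-q[2]])
E
python3 - <<'E'
import cv2
t=cv2.imread('pics/top0.png')[120:260,180:360]
cv2.imwrite('pics/tcrop.png',cv2.resize(t,None,fx=4,fy=4,interpolation=cv2.INTER_CUBIC))
t=cv2.imread('pics/side0.png')[170:320,190:370]
cv2.imwrite('pics/scrop.png',cv2.resize(t,None,fx=4,fy=4,interpolation=cv2.INTER_CUBIC))
E
```

```text
(no output)
```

View pics/tcrop.png

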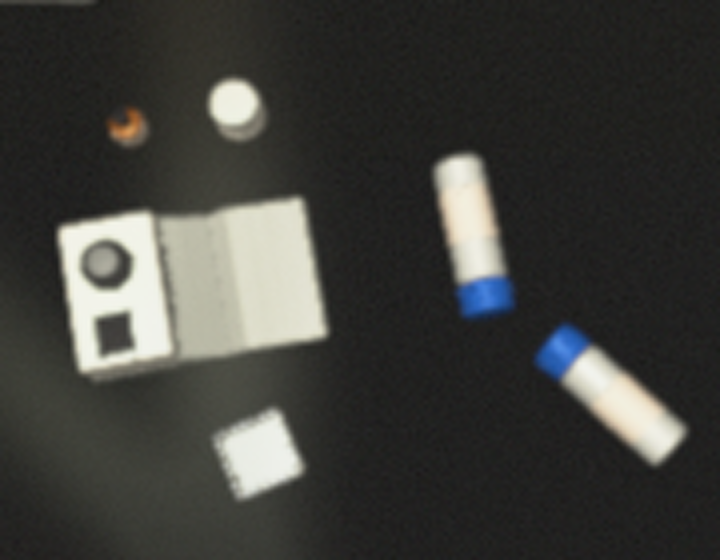

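View pics/scrop.png

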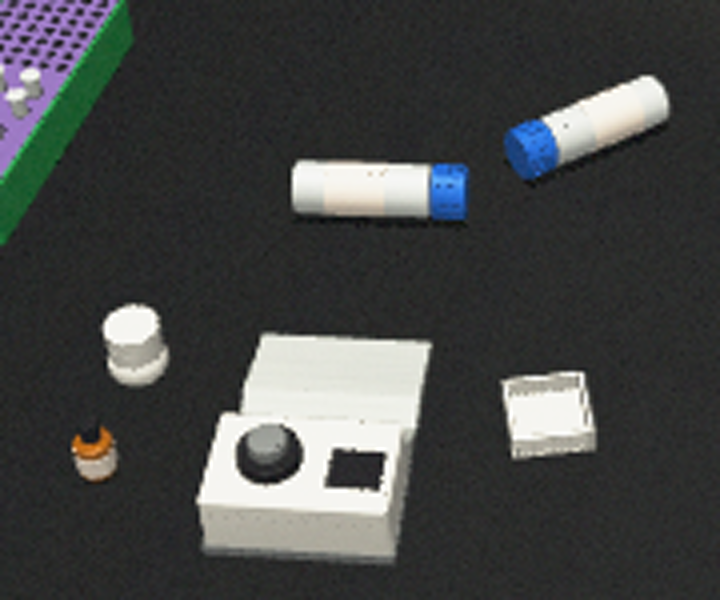

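```bash
python3 - <<'E'
from h import *
C=cam('top');S=cam('side')
c=lambda x,y:np.array([180+(x+.5)/4-.5,120+(y+.5)/4-.5])
s=lambda x,y:np.array([190+(x+.5)/4-.5,170+(y+.5)/4-.5])
def P(n,uv,z,CC=C):
    p=ray(CC,uv,z);print(n,p.round(4));return p
a=P('ramp far',c(303,198),0);b=P('ramp near',c(328,338),0)
d=(a-b)/np.linalg.norm(a-b);print(np.linalg.norm(a-b),np.arctan2(d[1],d[0]))
P('side rampfar',s(262,334),0,S);P('side rampnear',s(431,343),0,S)
e=[P('hous',c(*q),.05) for q in((152,212),(173,357),(58,228),(80,372))]
for i,j in((0,1),(2,3)):
    v=e[i]-e[j];print(np.linalg.norm(v),np.arctan2(v[1],v[0]))
# from ramp: origin
x=d;y=np.array([-d[1],d[0],0])
o1=(a+b)/2+.08*y; 
hm=(e[0]+e[1])/2; hb=(e[2]+e[3])/2
print('o ramp',o1,'o near housing',hm-.037*y-[0,0,.05],'back',hb-.112*y)
bt=P('button',c(106,263),.058)
print('button pred',o1+.02*x+.0765*y)
P('button side',s(268,438),.058,S)
# tube
m=cv2.cvtColor(cv2.imread('pics/top0.png'),cv2.COLOR_BGR2HSV)
M=((m[...,2]>90)).astype(np.uint8)
n,l,st,ce=cv2.connectedComponentsWithStats(M)
k=l[179,298];print(st[k])
cnt=cv2.findContours((l==k).astype(np.uint8),0,2)[0][0]
r=cv2.minAreaRect(cnt);print(r)
ends=cv2.boxPoints(r);
pts=np.array([ray(C,q,.02) for q in ends]);print(pts.round(4),pts.mean(0))
for i in range(4): print(np.linalg.norm(pts[i]-pts[i-1]))
for nme,q,z in(('jar',(235,102),.042),('vial',(124,120),.048),('boat',(259,453),.018),('t2cap',(560,330),.02),('t2capedge',(537,358),.02)):P(nme,c(*q),z)
E
```

```text
ramp far [0.6055 0.0467 0.    ]
ramp near [0.4851 0.0228 0.    ]
0.12268416995806247 0.19603370320065325
side rampfar [0.6049 0.0483 0.    ]
side rampnear [0.4865 0.0252 0.    ]
hous [0.5799 0.1614 0.05  ]
hous [0.4612 0.1395 0.05  ]
hous [0.5664 0.2363 0.05  ]
hous [0.4492 0.2122 0.05  ]
0.1206965578968239 0.18317672095064227
0.11966824655638354 0.2022310324787881
o ramp [0.52971057 0.11321778 0.        ] o near housing [5.27791249e-01 1.14161734e-01 4.16333634e-17] back [0.52960966 0.11440116 0.05      ]
button [0.5358 0.1941 0.058 ]
button pred [0.53442679 0.19214817 0.        ]
button side [0.539  0.1829 0.058 ]
[288 158  20  41 521]
((297.5765075683594, 178.0941162109375), (40.34907150268555, 13.449688911437988), 77.47119140625)
[[ 0.6325 -0.0598  0.02  ]
 [ 0.6429 -0.1039  0.02  ]
 [ 0.508  -0.1331  0.02  ]
 [ 0.4981 -0.0899  0.02  ]] [ 0.57036777 -0.09668987  0.02      ]
0.13772317883715177
0.04522730499577796
0.1380474493697115
0.044312373298484815
jar [0.6761 0.0993 0.042 ]
vial [0.6582 0.1883 0.048 ]
boat [0.3879 0.0741 0.018 ]
t2cap [ 0.4886 -0.1697  0.02  ]
t2capedge [ 0.4653 -0.1506  0.02  ]
```

```bash
cat >> h.py <<'E'
O=np.array([.529,.114,0]);YAW=.195
ex=np.array([np.cos(YAW),np.sin(YAW),0]);ey=np.array([-np.sin(YAW),np.cos(YAW),0]);ez=np.array([0,0,1.])
W=lambda x,y,z:O+x*ex+y*ey+z*ez
RF=lambda p:np.array([(p-O)@ex,(p-O)@ey,p[2]])
ROT=np.array([-np.pi/2,0,YAW-np.pi/2])
E
python3 - <<'E'
from h import *
for y in(-.262,-.035):
  print(manip.inverse_kinematics(W(0,y,.02),ROT))
  print(manip.inverse_kinematics(W(0,y,.02),ROT+[0,0,np.pi]))
p=W(0,-.262,.16)
print(manip.inverse_kinematics(p,ROT))
manip.move_ptp(p,ROT)
P,Q=manip.read_ee_pos(),manip.read_tcp_rot()
im=capture('wrist');cv2.imwrite('pics/w1.png',im[:,:,::-1])
print(P,Q,manip.read_t(),manip.read_wrist_force())
np.save('w1.npy',np.r_[P,Q])
E
```

```text
[-0.24439209  0.57842648  1.83188134  0.          0.73128483 -0.43939209]
[-2.44392085e-01  5.78426481e-01  1.83188134e+00 -4.44089210e-16
  7.31284831e-01  2.70220057e+00]
[ 1.44835543e-01  5.19125906e-01  1.95547638e+00 -4.44089210e-16
  6.66990364e-01 -5.01644565e-02]
None
[-0.24439209  0.38601641  1.75896237  0.          0.99661387 -0.43939209]
[ 0.57963461 -0.14393395  0.16011863] [-1.57072065e+00 -2.67817626e-04 -1.37714011e+00] 2.4083 [ 0.23486054 -0.62736612 -0.46045187]
```

View pics/w1.png

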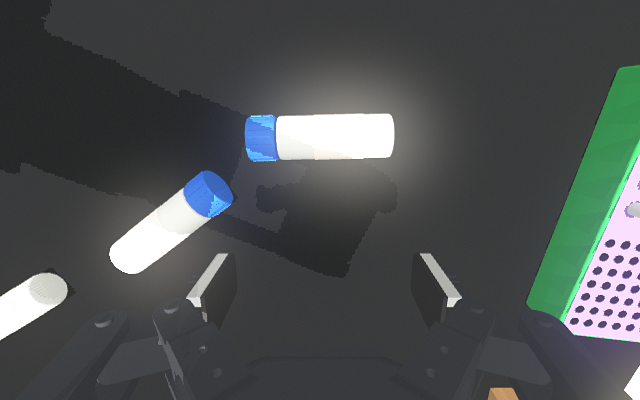

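```bash
python3 - <<'E'
from h import *
a=np.load('w1.npy');C=cam('wrist',a[:3],a[3:])
im=cv2.imread('pics/w1.png')
for z in(.02,.03):
  for uv in((246,139),(394,136),(276,115),(276,160.5),(380,114),(380,158),(228,199),(233,201)): print(z,uv,RF(ray(C,uv,z)).round(4))
# finger tips predicted for TCP
for z in(-.0425,.0425):
  T=a[:3]+R.from_euler('xyz',a[3:]).as_matrix()@np.array([0,-.013,z]);print(proj(C,T))
  T=a[:3]+R.from_euler('xyz',a[3:]).as_matrix()@np.array([-.011,-.013,z]);print(proj(C,T))
  T=a[:3]+R.from_euler('xyz',a[3:]).as_matrix()@np.array([-.011,0,z]);print(proj(C,T))
E
```

```text
0.02 (246, 139) [-0.0726 -0.2165  0.02  ]
0.02 (394, 136) [ 0.0646 -0.2141  0.02  ]
0.02 (276, 115) [-0.0437 -0.1951  0.02  ]
0.02 (276, 160.5) [-0.0457 -0.2367  0.02  ]
0.02 (380, 114) [ 0.0506 -0.1944  0.02  ]
0.02 (380, 158) [ 0.0528 -0.2345  0.02  ]
0.02 (228, 199) [-0.0949 -0.2748  0.02  ]
0.02 (233, 201) [-0.0902 -0.2769  0.02  ]
0.03 (246, 139) [-0.07   -0.2155  0.03  ]
0.03 (394, 136) [ 0.0623 -0.2131  0.03  ]
0.03 (276, 115) [-0.0422 -0.1948  0.03  ]
0.03 (276, 160.5) [-0.0441 -0.2349  0.03  ]
0.03 (380, 114) [ 0.0488 -0.1942  0.03  ]
0.03 (380, 158) [ 0.0509 -0.2328  0.03  ]
0.03 (228, 199) [-0.0916 -0.2717  0.03  ]
0.03 (233, 201) [-0.087  -0.2737  0.03  ]
[237.40846244 269.03442971]
[235.41418925 248.61092511]
[242.42888791 237.16487452]
[411.75580453 268.88746357]
[413.77256529 248.46740439]
[406.5584362  237.03632202]
```

The wrist view shows the tube spanning (246,139) to (394,136). That puts its centre at reader x = -4 mm, y = -215 mm, about 0.02 rad askew, and the top view agrees. The open fingertips appear about 13 mm above the TCP. Next: lower the fingers behind the tube, push it to the ramp foot, and look.

```bash
python3 - <<'E'
from h import *
x=-.004
print(manip.line_to(W(x,-.264,.03),.12,rot=ROT,threshold=6))
print(manip.line_to(W(x,-.264,-.002),.05,threshold=4),RF(manip.read_ee_pos()),manip.read_wrist_force())
print(manip.line_to(W(x,-.125,-.002),.05,threshold=15),RF(manip.read_ee_pos()),manip.read_wrist_force())
P,Q=manip.read_ee_pos(),manip.read_tcp_rot()
cv2.imwrite('pics/w2.png',capture('wrist')[:,:,::-1]);np.save('w2.npy',np.r_[P,Q])
t=capture('top')[120:260,180:360]
cv2.imwrite('pics/t2.png',cv2.resize(t,None,fx=4,fy=4,interpolation=cv2.INTER_CUBIC)[:,:,::-1])
print(manip.read_t())
E
```

```text
False
False [-0.00389886 -0.26405141 -0.00201668] [ 0.10023887 -0.35924782  0.26058744]
False [-0.00403955 -0.12509306 -0.00202983] [-0.03940685  0.06482803 -0.67802369]
7.4667
```

View pics/w2.png

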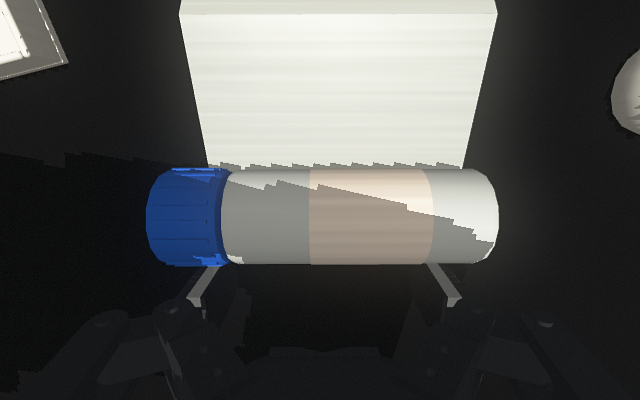

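View pics/t2.png

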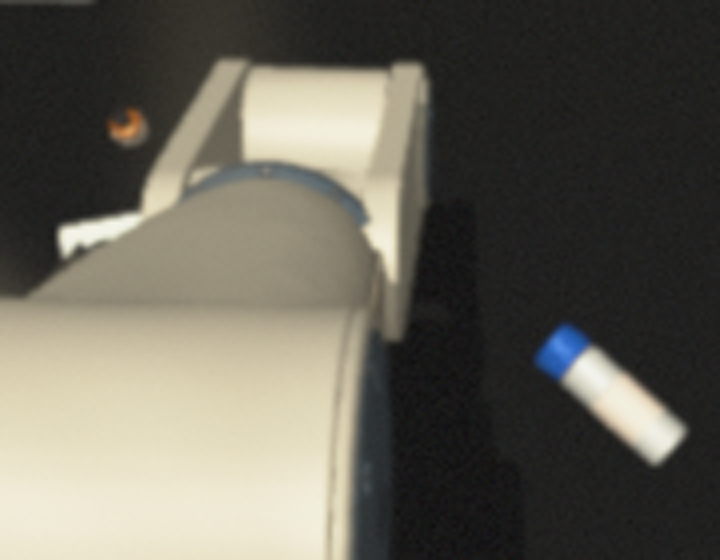

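The tube lies square against both fingers at the ramp foot, spanning columns 146–498. That is centred about 5 mm from the ramp's middle, and the ramp edge is parallel to it. Next is the ramp.

```bash
python3 - <<'E'
from h import *
x=-.002
print(manip.line_to(W(x,-.115,-.001),.04,threshold=20),manip.read_wrist_force())
print(manip.line_to(W(x,-.052,.012),.04,threshold=20),RF(manip.read_ee_pos()),manip.read_wrist_force())
P,Q=manip.read_ee_pos(),manip.read_tcp_rot()
cv2.imwrite('pics/w3.png',capture('wrist')[:,:,::-1]);np.save('w3.npy',np.r_[P,Q])
print(manip.read_t())
E
```

```text
False [ 0.02837541 -0.23917544 -0.62574269]
False [-0.00209181 -0.05205481  0.01190569] [ 0.95891202 -1.26741641  0.96172529]
9.6833
```

View pics/w3.png

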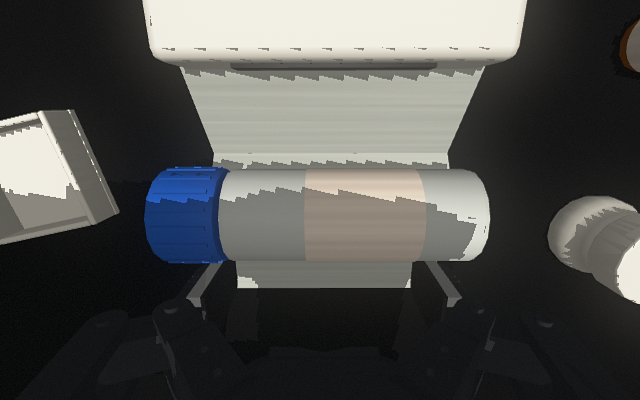

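The tube sits just before the crest, square to the fingers and clear of both the dish and the jar. Now over the crest.

```bash
python3 - <<'E'
from h import *
x=-.002
print(manip.line_to(W(x,-.038,.012),.03,threshold=20),manip.read_wrist_force())
manip.dwell(.3)
P,Q=manip.read_ee_pos(),manip.read_tcp_rot()
cv2.imwrite('pics/w4.png',capture('wrist')[:,:,::-1]);np.save('w4.npy',np.r_[P,Q])
print(manip.read_t(),manip.read_wrist_force())
E
```

```text
False [-0.19773634 -0.23902969 -0.07908446]
10.65 [-0.34874885 -0.24967441 -0.88130979]
```

View pics/w4.png

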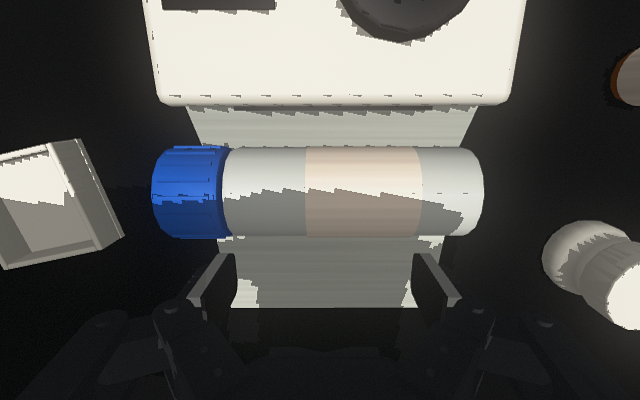

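The tube has left the fingers and lies in the V at about (318,192), with its ends at columns 152 and 484. Next: back away, look from above, and locate the button.

```bash
python3 - <<'E'
from h import *
manip.line_to(W(-.002,-.06,.015),.08)
manip.line_to(W(-.002,-.06,.17),.2)
manip.line_to(W(0,.04,.18),.2)
P,Q=manip.read_ee_pos(),manip.read_tcp_rot()
cv2.imwrite('pics/w5.png',capture('wrist')[:,:,::-1]);np.save('w5.npy',np.r_[P,Q])
print(manip.read_t(),manip.read_wrist_force())
E
```

```text
12.7 [0.0923595  1.10138869 0.50694524]
```

View pics/w5.png

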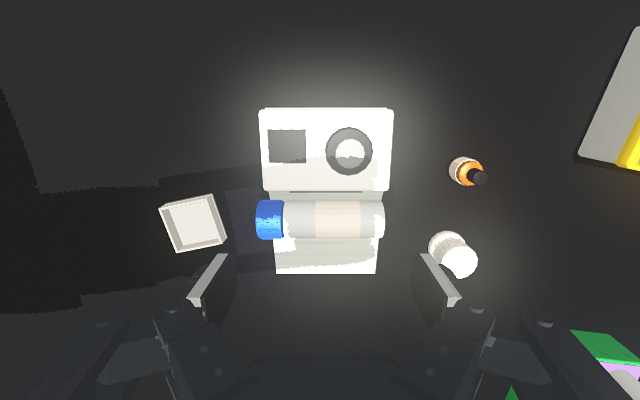

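```bash
python3 - <<'E'
from h import *
a=np.load('w5.npy');C=cam('wrist',a[:3],a[3:])
for n,uv,z in(('cap',(256.5,220),.024),('end',(384.5,219.5),.024),('near edge',(320,239.5),.024),('far edge',(320,200),.03),
 ('ramp',(275,273),0),('ramp',(376,273),0),('btn',(350,152.5),.06),('btn',(350,152.5),.07),('h',(259,110),.05),('h',(393,109),.05),('h',(264,190),.05),('h',(388,189),.05)):
  print(n,RF(ray(C,uv,z)).round(4))
print(W(.02,.0765,.1))
E
python3 -c "
import cv2
i=cv2.imread('pics/w5.png')[95:285,235:415];cv2.imwrite('pics/w5c.png',cv2.resize(i,None,fx=3.1,fy=3.1,interpolation=2))"
```

```text
cap [-0.0723 -0.0007  0.024 ]
end [ 0.0636 -0.      0.024 ]
near edge [-0.0049 -0.0233  0.024 ]
far edge [-0.0047  0.0235  0.03  ]
ramp [-0.0602 -0.0792  0.    ]
ramp [ 0.0627 -0.0791  0.    ]
btn [0.0219 0.0764 0.06  ]
btn [0.0211 0.0779 0.07  ]
h [-0.0571  0.1117  0.05  ]
h [0.059  0.1126 0.05  ]
h [-0.057   0.0397  0.05  ]
h [0.0594 0.0407 0.05  ]
[0.53379781 0.19292548 0.1       ]
```

View pics/w5c.png

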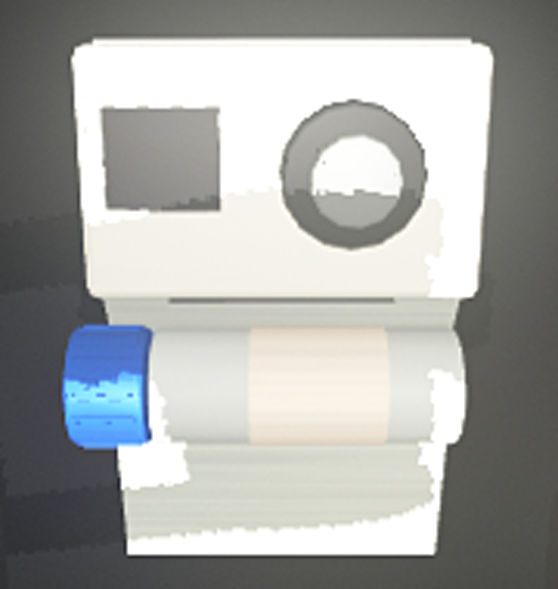

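The tube measures reader x ≈ -4 mm, y ≈ 0, and under 0.01 rad askew, so it is home. The button is at reader (0.021, 0.077). Next: close the fingers and press while reading force against height.

```bash
python3 - <<'E'
from h import *
manip.clamp()
bx,by=.0205,.077
manip.line_to(W(bx,by,.10),.15)
manip.dwell(.1); f0=manip.read_wrist_force(); print(f0,manip.read_finger_gap(),manip.read_t())
hit=manip.line_to(W(bx,by,.045),.03,threshold=2)
z0=manip.read_ee_pos()[2];print(hit,z0,manip.read_wrist_force()-f0)
z=z0
for i in range(14):
    z-=.001
    manip.line_to(W(bx,by,z),.02)
    f=(manip.read_wrist_force()-f0)[2];print(round(z,4),manip.read_ee_pos()[2].round(4),f.round(2))
    if f>12:break
manip.dwell(.15)
print((manip.read_wrist_force()-f0))
P,Q=manip.read_ee_pos(),manip.read_tcp_rot()
cv2.imwrite('pics/w6.png',capture('wrist')[:,:,::-1])
cv2.imwrite('pics/s6.png',cv2.resize(capture('side')[170:320,190:370],None,fx=4,fy=4,interpolation=2)[:,:,::-1])
print(manip.read_t())
E
```

```text
[-0.14130515 -0.18993735 -0.06174481] 0.00043336779979370835 14.3167
True 0.067717588285483 [0.49975871 0.06374067 4.22123039]
0.0667 0.0668 4.09
0.0657 0.066 7.26
0.0647 0.0658 16.56
[-4.58579101 -1.04739267 17.06124211]
16.4
```

View pics/s6.png

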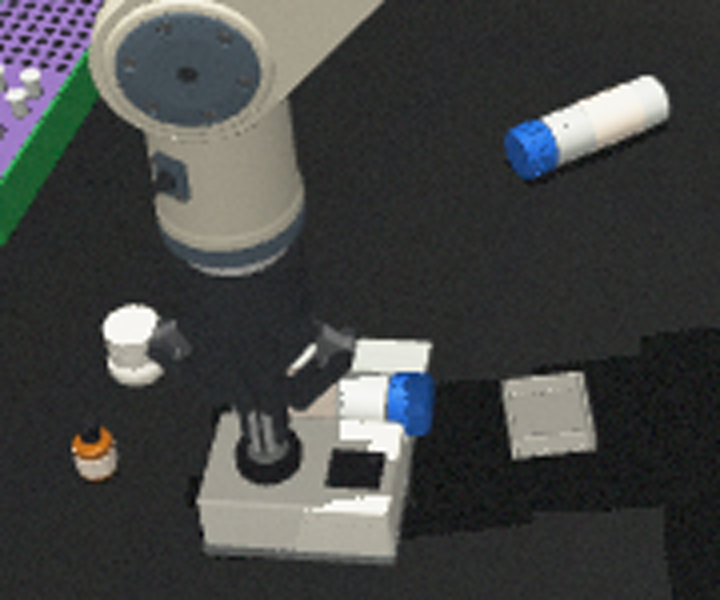

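The side view shows the closed tip on the button. There is a hard stop near z = 0.066 and about 4 N just above it. The first contact height wasn't resolved, so I'll release and press again with finer logging to confirm the travel.

```bash
python3 - <<'E'
from h import *
bx,by=.0205,.077
manip.line_to(W(bx,by,.085),.08); manip.dwell(.1); f0=manip.read_wrist_force();print(f0)
manip.line_to(W(bx,by,.0765),.05)
for z in np.arange(.0755,.0645,-.001):
    manip.line_to(W(bx,by,z),.02);manip.dwell(.1)
    f=(manip.read_wrist_force()-f0);print(round(z,4),manip.read_ee_pos()[2].round(4),f.round(2))
    if f[2]>9:break
print(manip.read_t())
E
```

```text
[-0.08636711  0.45848496  0.17612399]
0.0755 0.0756 [-0.38 -0.12  0.1 ]
0.0745 0.0745 [ 0.26 -0.6  -0.04]
0.0735 0.0735 [ 0.14 -0.72  0.46]
0.0725 0.0725 [ 0.69 -1.09  0.06]
0.0715 0.0716 [-0.23  0.46  0.83]
0.0705 0.0706 [ 0.13 -0.45  1.09]
0.0695 0.0695 [ 0.59 -0.37  2.44]
0.0685 0.0685 [0.3  0.77 2.82]
0.0675 0.0675 [ 1.52 -0.43  3.  ]
0.0665 0.0666 [ 1.1  -0.08  3.33]
0.0655 0.066 [-0.7  -0.55  9.24]
21.0667
```

The spring force rises from z ≈ 0.072 to about 4 N at 0.066, then hits the hard stop, so the button went through its full 6 mm. Now release, retreat and do a final look.

```bash
python3 - <<'E'
from h import *
manip.line_to(W(.0205,.077,.11),.08)
manip.line_to(W(0,.04,.18),.15)
manip.dwell(.3)
P,Q=manip.read_ee_pos(),manip.read_tcp_rot()
w=capture('wrist');s=capture('side')
cv2.imwrite('pics/w7.png',w[:,:,::-1])
cv2.imwrite('pics/s7.png',cv2.resize(s[170:320,190:370],None,fx=4,fy=4,interpolation=2)[:,:,::-1])
print(P,manip.read_t(),manip.read_wrist_force())
E
```

```text
[0.52095897 0.15343548 0.17925834] 22.8667 [ 0.45112829 -0.53217098 -0.54289115]
```

View pics/w7.png

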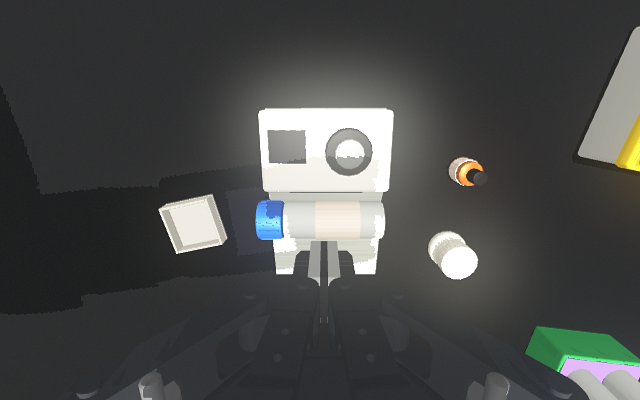

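View pics/s7.png

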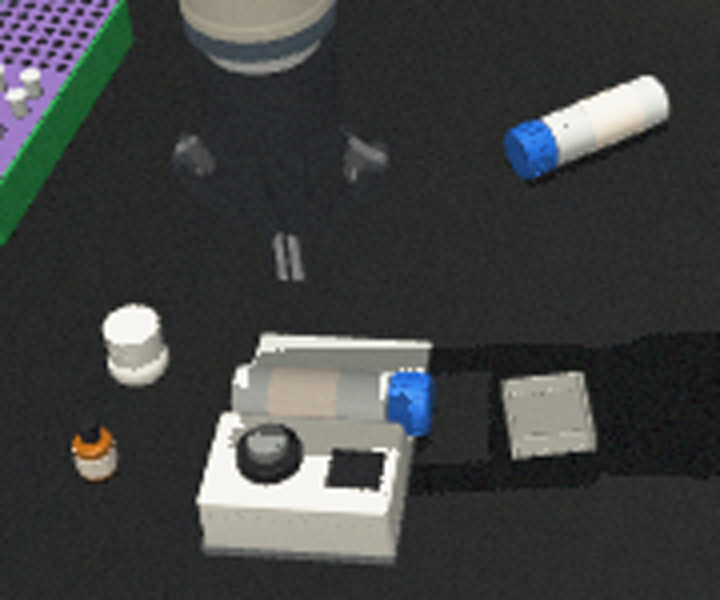

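The tube is still at (256..385, 220) as before, the button is up, and the jar, vial, dish and decoy tube are at the same pixels as at the start. The robot is clear of everything, so I'm handing in.

```bash
python3 -c "
from station import manip
manip.job_done();print(manip.read_t())"
```

```text
the job is handed in; nothing more can be done
the job is handed in; nothing more can be done
```

I rolled the far tube up the ramp and over the crest with the open fingers, and it dropped into the V without being lifted. I then pressed the start button with the closed fingertips, let go, backed clear and handed the job in at about 23 s. No verdict was reported.

**Tube:** before the press it measured about 4 mm off centre along the groove, about 0 mm off the groove line and less than 0.01 rad askew. I did not re-measure it after the press, but the last wrist picture shows it at the same pixels.

**Button:** I pressed it twice, because the first press did not show where contact began. On the second, force rose from about z = 0.072 to 3.3 N just above a hard stop at 0.066, which fits the full 6 mm travel. It was up again in the last pictures.

**Bystanders:** the vial, jar, dish and decoy tube are at the same pixels as at the start. The reagent bottle was not in the last close-up pictures, but the arm worked well away from it.

**Disagreement:** my first estimates of the button position from the top and side cameras differed by about 11 mm in y, because I had assumed its top too low (0.058). The wrist view and the touch at about 0.072 resolved it.

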